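Unclamp a drilled bracket and put it in the parts tray

ROBOT

A 6-joint arm with a two-finger parallel gripper is mounted at the origin on the work surface. World frame = base frame: x ahead of the robot, y to its left, z up, the work surface at z = 0. Lengths are in mm, angles in rad, forces in N, time in s.
With the tool pointing down it reaches from about 325 to 925 mm from the base axis. Payload 3.1 kg.
Tool frame: the origin (TCP) lies midway between the tips of the shut fingers; the grasp point (between the pads) lies bot.tcp_to_grasp behind it (bot.tcp_to_grasp is the distance from the TCP to the grasp point, in mm); z points along the fingers, y is the line along which they close (so a half turn about z gives the same grasp; the last joint's range is limited). The gripper opens to 85 mm and grips with 20 to 120 N. Pads are 22 mm wide; open, the fingers measure 114 mm over their backs; the gripper's body (76 mm by 85 mm) begins 54 mm behind the grasp point. The pads swing forward as they close: fully open they stand 13 mm farther back than shut.
Start: joints at [-1.461, 0.217, 1.613, -0, 1.311, -0.112], TCP at [137.512, -609.696, 231.3] pointing down, gripper open.
Joint ranges: [-2.75, 2.75], [-0.78, 2.1], [0.31, 2.55], [-1.13, 4.27], [0.13, 2.63], [-2.58, 2.58]. Speed limits (rad/s): [2.79, 2.79, 3.14, 3.14, 3.14, 3.14].

INTERFACE

Orientations are given as a unit quaternion [x, y, z, w].
In Python, from rig import bot gives the robot as it stands.
- The arm moves only by the shell command python3 -m jog 'ROWS'. ROWS is JSON, a list that holds one entry, the list of rows, each a list of 5 numbers: the finger opening in m, from 0 to 0.0854, then the shift along the tool's x, y, z in m, then the turn about the tool's z in degrees. A call has 1 to 8 rows; each row shifts and turns the commanded pose from where the row before left it, along the tool's axes as they then stand; what a row does not reach is not made up. A row lasts 1/10 s, in which the tool goes at most 50 mm and 8.59 degrees, less where a joint would pass 70% of its speed; a pose out of reach is approached as far as the arm can. A call is refused whole if a number of a shift passes 0.05 or a number of a turn 8.59, either way. A call with a gripper value outside its range is refused whole. The fingers move at their own pace and stop on an object; the grip force is fixed at half the most. Time passes only in rows, so rows that do not move let the fingers close. It gives the time, the measured TCP pose, the force, the opening and the grip force at its end, in the units of the state.
- bot.sense(): the state, without advancing time (a new reading comes with each control period).
- bot.read_camera(name): name is "side" or "top"; returns a dict with "image" (384x512x3 uint8, red, green, blue), "mtx" (3x3 intrinsics, pixels), "R" (3x3) and "t" (3): a world point X has camera coordinates R X + t. Camera axes: x right, y down, z forward; pixel columns grow to the right and rows downward; lengths in mm; the calibration is good to about 2 mm. A picture is of the moment at which its call begins. There is no depth.
- bot.close_job(): hands the job in; it is judged then, once.
The state is a dict: "time_s": time; "joint_pos": joint angles; "dq": joint speeds; "effort": joint torques, N m; "tool_pos": TCP position; "ee_rot": TCP orientation; "wrist_force": force on the tool from outside, world axes, zero at the start; "ft_torque": the same for the moment, N m; "grip_width": finger opening in mm; "finger_force": force on a finger pad.
Only numpy, scipy, OpenCV 4.12 (cv2) and the standard library are available. Lean on these libraries where they do the work, as an engineer would, in place of code of your own. Each camera call takes 0.05 s, during which the arm holds its last target. There are 200 camera calls.

TASK

The drilled angle bracket in the fixture is finished: flip the toggle clamp open by pushing its red handle back past centre until it stays fully open by itself, then lift the freed bracket out of its nest. Set it down gently in the free half of the blue parts tray, standing on its foot plate with the upright flange up, beside and clear of the finished bracket that already stands there, without knocking it. Leave the clamp open and the other things on the bench where they are.

Things in the scene. Friction and masses are not known exactly. Their poses are not given: they have to be found in the camera images.
- fixture: Drill fixture fixed to the bench: dark steel plate 290 x 130 x 16 mm. Origin at bench level; local x runs along it from the toggle clamp (-x end) to the bracket's nest (+x end), z up; plate spans local x -150 to 140 mm. Nest: brass stops 8 mm high, about 2 mm clear of the bracket all round, so it lifts straight up; nest centre at local (60, 0, 16) mm.
- clamp_pivot (a point): Hinge axis of the toggle clamp, fixed on the fixture at its local (-60, 0, 61) mm; its axes are those of the fixture, and the hinge axis is parallel to local y. Steel ears stand to 74 mm above the bench on either side. With the clamp open its arm stands up to 170 mm above the bench: carry things over or round it.
- clamp (a joint): Clamp angle, rad. 0: clamped, arm level along local +x, its foot pressing on the bracket 90 mm from the pivot, handle up. 1.75: open, arm up leaning back, handle level towards local -x. Over-centre spring: holds closed with 0.7 N m at 0, nothing at the dead centre 0.8, beyond which it snaps open by itself and stays. Pushing the handle 90 mm from the pivot takes about 8 N.
- clamp_grip (a point): Middle of the red grip, 87.5 mm from the pivot along the handle; moves with it. Arm and handle are one rigid lever: the handle points 80 degrees up from fixture +x when clamped, i.e. elevation 80 degrees + joint angle, turning back towards -x. The grip is a round bar 20 mm in diameter, 45 to 130 mm from the pivot; below it a 12 mm steel rod.
- bracket: Aluminium angle bracket, the workpiece, loose, about 0.24 kg: foot plate 110 (x) x 60 (y) x 10 mm; upright flange 10 mm thick, 60 mm wide at its +x end (local x 45 to 55 mm), rising to 62 mm. Origin at the centre of its underside, z up. In the nest its axes are along the fixture's, underside 16 mm above the bench, flange away from the clamp.
- bracket_flange (a point): Middle of the top edge of the workpiece's flange, at bracket local (50, 0, 62) mm. The flange is 10 mm thick along the bracket's x and can be pinched from above across that thickness.
- tray: Blue parts tray, fixed: outside 175 (x) x 225 (y) x 25 mm high, walls 4 mm, floor top 4 mm above the bench. Origin at the centre of its underside. The finished bracket stands in its local -y half, so the local +y half (centre about local y = +53 mm) is free.
- finished: A finished bracket, same as the workpiece, loose, standing on its foot plate in the local -y half of the tray, about lined up with the tray. Origin at the centre of its underside.
- tub: Bystander: red plastic jar, 84 mm in diameter, 100 mm high; origin at the centre of its underside.
- chuck: Bystander: dark steel drill chuck standing on end, 60 mm in diameter, 82 mm high; origin at the centre of its underside.
- wrench: Bystander: steel wrench lying flat, 180 mm long; origin on its underside.
There are look-alikes about, which are no part of the job. Leave any purple look-alike of the bracket alone.

How it is judged:
By the outcome, as a careful person would: the job done as asked, in the order asked, and still so for the second after the job is handed in, with the robot touching nothing.
It also fails if it takes over 58 s, if anything falls off the work surface, if the arm or the gripper's body presses on something with over 40 N, if the wrist force passes 120 N, or if a joint passes its speed limit or range.

## Working session

There is one attempt and no reset: what is moved stays moved. The work goes in short steps, Python scripts to look and compute and a shell command to move; the robot and the scene stay as the last step left them, time stands still between calls to the robot, and variables do not carry over. Pictures are saved under pics/ and viewed, at most 10 in all, crops included, and the job is handed in when it is done.

```bash
mkdir -p pics; ls
python3 - <<'E'
from rig import bot
import cv2,numpy as np
for n in("top","side"):
    c=bot.read_camera(n); cv2.imwrite(f"pics/{n}0.png",cv2.resize(c["image"][:,:,::-1],(800,600),interpolation=cv2.INTER_CUBIC))
    print(n,c["mtx"].tolist(),np.round(c["R"],4).tolist(),np.round(c["t"],1).tolist())
print(bot.tcp_to_grasp,bot.sense())
E
```

```text
pics
top [[376.83299404028884, 0.0, 256.87083388488384], [0.0, 376.83299404028884, 188.4280494994915], [0.0, 0.0, 1.0]] [[-0.0254, -0.9996, 0.0122], [-0.9903, 0.0235, -0.1372], [0.1369, -0.0156, -0.9905]] [55.1, 535.0, 1053.3]
side [[367.549858924234, 0.0, 255.07813093317975], [0.0, 367.549858924234, 188.94559472371574], [0.0, 0.0, 1.0]] [[-0.9856, -0.1684, 0.0151], [-0.1273, 0.6803, -0.7218], [0.1113, -0.7133, -0.692]] [531.7, 116.8, 1166.1]
18.700000000000003 {'time_s': 0.1, 'joint_pos': array([-1.46117869e+00,  2.17694419e-01,  1.61479999e+00, -2.37407004e-05,
        1.31129970e+00, -1.12225606e-01]), 'dq': array([-0.00085882, -0.00171802, -0.00416788, -0.00020884, -0.00050379,
       -0.00051948]), 'effort': array([-1.11862850e-03, -3.98074722e+01, -3.04970706e+01, -1.82807889e-04,
        4.22150624e-03,  1.49977513e-06]), 'tool_pos': array([ 137.43462171, -608.93783997,  230.07536549]), 'ee_rot': array([ 9.93853561e-01,  1.10697276e-01, -1.00342202e-05, -1.10074100e-03]), 'wrist_force': array([0.18056166, 0.59186949, 0.16881844]), 'ft_torque': array([-0.02643436, -0.02250417,  0.0358029 ]), 'finger_force': 0.0, 'grip_width': 85.44239809435311}
```

View pics/top0.png

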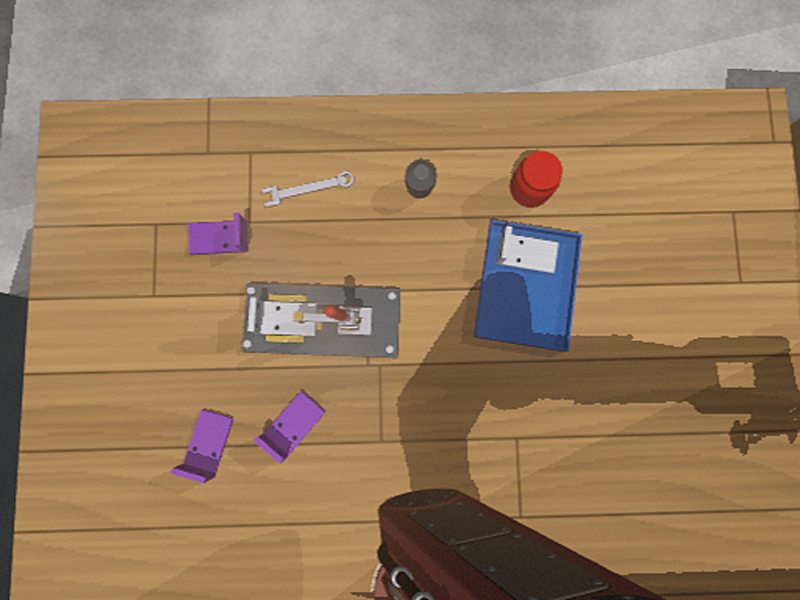

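View pics/side0.png

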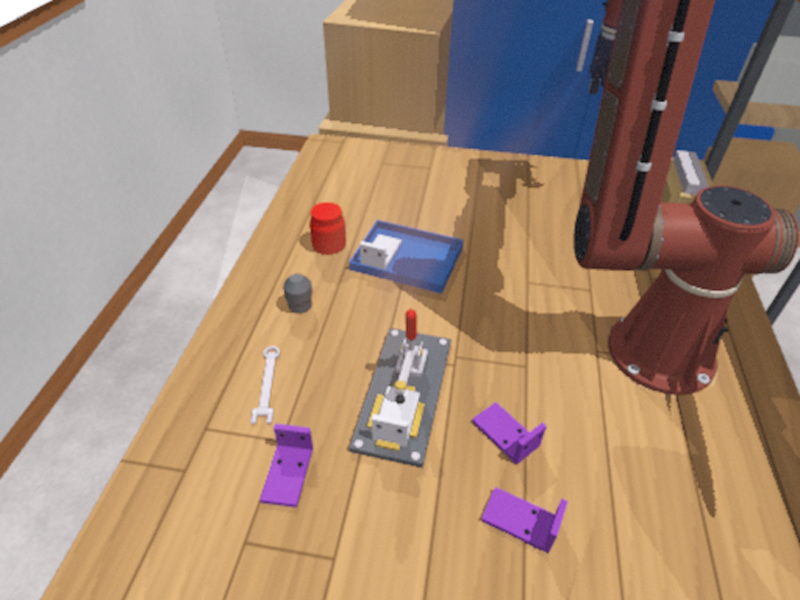

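The top view shows the fixture plate with corners at about (248,282), (399,290), (397,357) and (242,351). The grey bracket is in its nest at (290,317) with its flange at (255,315), and the red grip is at (335,312). The tray rim corners are at about (490,219), (581,234), (568,351) and (475,336). The finished bracket is at (530,250), in the far half of the tray.

Bracket candidates in the top view are the grey one in the fixture (290,317), the grey one in the tray (530,250), and purple ones at (218,236), (290,425) and (205,445). The workpiece is the grey one in the nest under the clamp. I'll fit the poses and overlay them to check.

```bash
cat > h.py <<'E'
import numpy as np,cv2,json
from rig import bot
from scipy.optimize import least_squares
def proj(c,P):
    p=(c["R"]@np.atleast_2d(P).T).T+c["t"]; p=p@c["mtx"].T; return p[:,:2]/p[:,2:]
def world(pose,P):
    x,y,a=pose; P=np.atleast_2d(P).astype(float); C,S=np.cos(a),np.sin(a)
    return np.c_[x+C*P[:,0]-S*P[:,1],y+S*P[:,0]+C*P[:,1],P[:,2]]
def fit(obs,x0):  # obs: list of (cam, local pts, full-res pixels)
    f=lambda p:np.concatenate([(proj(c,world(p,L))-U).ravel() for c,L,U in obs])
    r=least_squares(f,x0,x_scale=[1,1,.01]); return r.x,np.abs(r.fun).max()
def box(x0,x1,y0,y1,z0,z1): return np.array([[x,y,z] for z in(z0,z1) for x,y in((x0,y0),(x1,y0),(x1,y1),(x0,y1))])
def crop(c,r0,r1,c0,c1,s,boxes):
    im=cv2.resize(c["image"][r0:r1,c0:c1,::-1],None,fx=s,fy=s,interpolation=cv2.INTER_CUBIC)
    for P,col in boxes:
        q=np.round((proj(c,P)+.5-[c0,r0])*s).astype(int)
        for i in range(4):
            for a,b in((i,(i+1)%4),(i+4,(i+1)%4+4),(i,i+4)): cv2.line(im,tuple(map(int,q[a])),tuple(map(int,q[b])),col,1)
    return im
E
cat > m.py <<'E'
from h import *
T=bot.read_camera("top");S=bot.read_camera("side");k=512/800
fx=[[140,-65,16],[-150,-65,16],[-150,65,16],[140,65,16]]
tr=[[87.5,-112.5,25],[-87.5,-112.5,25],[-87.5,112.5,25],[87.5,112.5,25]]
tp=lambda L:np.array(L)*k-.5
F,e=fit([(T,fx,tp([(248,282),(399,290),(397,357),(242,351)])),(S,fx,tp([(350,453),(391,330),(450,338),(421,464)]))],[600,100,1.5]);print("fix",F,e)
R,e=fit([(T,tr,tp([(490,219),(581,234),(568,351),(475,336)])),(S,tr,tp([(350,269),(375,222),(463,239),(442,290)]))],[600,-200,1.5]);print("tray",R,e)
json.dump([F.tolist(),R.tolist()],open("p.json","w"))
B=lambda p,z,cx,cy,col:[(world(p,P+[cx,cy,z]),col) for P in(box(-55,55,-30,30,0,10),box(45,55,-30,30,10,62))]
bx=[(world(F,box(-150,140,-65,65,0,16)),(0,255,0)),(world(R,box(-87.5,87.5,-112.5,112.5,0,25)),(0,255,255))]+B(F,16,60,0,(0,0,255))
a=crop(T,135,235,150,375,3.5,bx);b=crop(S,135,300,215,300,3.4,bx)
cv2.imwrite("pics/ov1.png",a)
cv2.imwrite("pics/ov2.png",b)
E
python3 m.py
```

```text
fix [496.85911936 199.73099211   1.5088068 ] 2.580413017956289
tray [ 553.28693244 -194.35193762    1.40300045] 3.401816459414306
```

View pics/ov1.png

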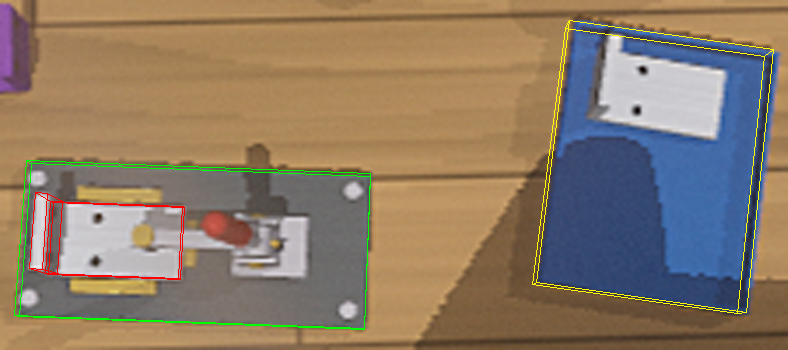

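View pics/ov2.png

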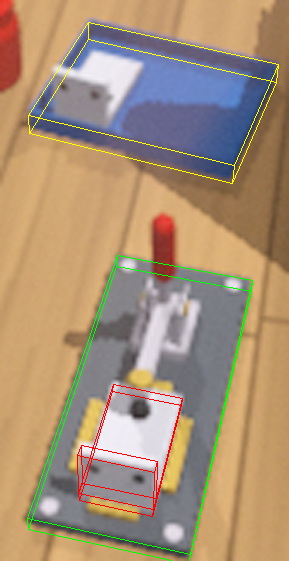

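The wireframes land on the right objects: grey workpiece in the nest, red grip near (228,228) in the crop, and a free lower half in the tray. Two of the corner picks are 1 to 3 px off, so I'll refine with silhouettes.

```bash
cat > m2.py <<'E'
from h import *
from scipy.optimize import minimize
T=bot.read_camera("top");S=bot.read_camera("side");F,R=json.load(open("p.json"));K=4
def hull(c,pose,bx,mask):
    lim=cv2.dilate(cv2.fillConvexPoly(np.zeros(c["image"].shape[:2],np.uint8),cv2.convexHull(np.round(proj(c,world(pose,bx))).astype(np.int32)),1),np.ones((15,15)))
    m=(mask&(lim>0)).astype(np.uint8); m=cv2.morphologyEx(m,cv2.MORPH_OPEN,np.ones((3,3)))
    n,l,st,_=cv2.connectedComponentsWithStats(m); m=(l==1+st[1:,4].argmax()).astype(np.uint8)
    big=cv2.resize(m,None,fx=K,fy=K,interpolation=cv2.INTER_NEAREST)
    h=cv2.convexHull(np.argwhere(big)[:,::-1].astype(np.int32)); return cv2.fillConvexPoly(np.zeros_like(big),h,1)
def refine(pose,bx,obs):
    def f(p):
        e=0
        for c,M in obs:
            q=cv2.convexHull(np.round(((proj(c,world(p,bx))+.5)*K-.5)*16).astype(np.int32)); m=cv2.fillConvexPoly(np.zeros_like(M),q,1,shift=4)
            e+=(m^M).sum()/M.sum()
        return e
    s=np.array(pose)+np.array([[0,0,0],[6,0,0],[0,6,0],[0,0,.04]]); r=minimize(f,pose,method="Nelder-Mead",options=dict(initial_simplex=s,xatol=.02,fatol=1e-5)); return r.x,r.fun
def hsv(c): return cv2.split(cv2.cvtColor(c["image"],cv2.COLOR_RGB2HSV).astype(int))
out=[]
for nm,p,bx,mk in(("fix",F,box(-150,140,-65,65,0,16),lambda h,s,v:(s<75)&(v<135)),("tray",R,box(-87.5,87.5,-112.5,112.5,0,25),lambda h,s,v:(abs(h-108)<14)&(s>100))):
    O=[(c,hull(c,p,bx,mk(*hsv(c)))) for c in(T,S)]
    for o in([O[0]],[O[1]],O): q,e=refine(p,bx,o);print(nm,np.round(q,3),round(e,4))
    out.append(q.tolist())
json.dump(out,open("p.json","w"));F,R=map(np.array,out)
# bright bracket tops: white regions on fixture/tray, top view
B=lambda p,z,cx,cy,col:[(world(p,P+[cx,cy,z]),col) for P in(box(-55,55,-30,30,0,10),box(45,55,-30,30,10,62))]
bx=[(world(F,box(-150,140,-65,65,0,16)),(0,255,0)),(world(R,box(-87.5,87.5,-112.5,112.5,0,25)),(0,255,255))]+B(F,16,60,0,(0,0,255))+B(R,4,0,-53,(255,0,255))+B(R,4,0,53,(255,255,0))
a=crop(T,135,235,150,375,3.5,bx);b=crop(S,135,300,215,300,3.4,bx)
im=np.zeros((600,800,3),np.uint8);im[:350,:787]=a[:350,:787];
b=cv2.rotate(b,cv2.ROTATE_90_COUNTERCLOCKWISE);b=b[:250];im[350:350+b.shape[0],:b.shape[1]]=b
cv2.imwrite("pics/ov3.png",im)
E
python3 m2.py
```

```text
fix [495.799 197.408   1.509] 0.0203
fix [496.199 196.122   1.514] 0.5997
fix [495.917 197.326   1.508] 0.6243
tray [ 550.274 -198.491    1.389] 0.0517
tray [ 553.294 -199.418    1.415] 1.2725
tray [ 551.534 -198.156    1.4  ] 1.3259
```

View pics/ov3.png

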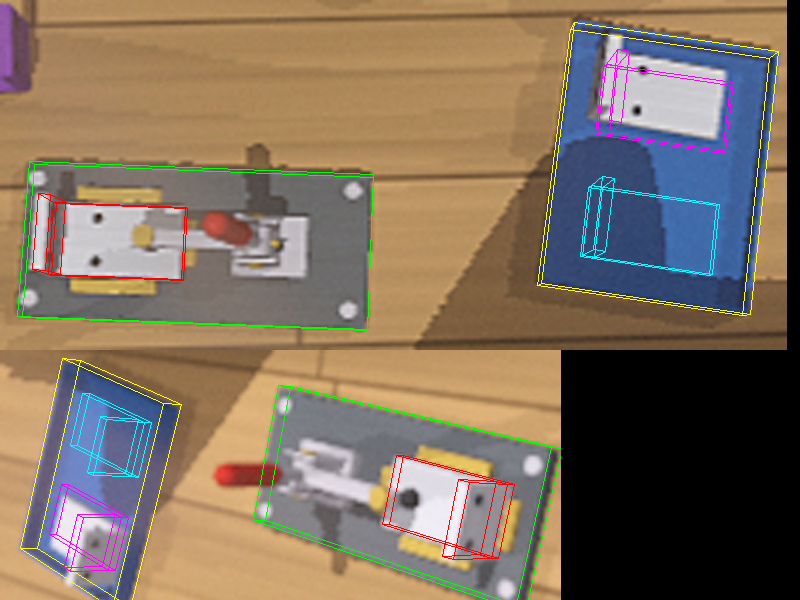

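Only the top view segmented well, so I'm using its fits: fixture (496, 197.4, 1.509 rad) and tray (550.3, -198.5, 1.389 rad). In the overlay they sit well. The finished bracket is at about local y = -62. First I'll align the tool yaw with the fixture and shut the fingers.

```bash
echo '[[496,197.4,1.509],[550.3,-198.5,1.389]]' > p.json
cat > go.py <<'E'
# python3 go.py f|t x y z(TCP mm): tool-axis shift (m) to a point given in fixture/tray axes, and yaw turn
from h import *; import sys
from scipy.spatial.transform import Rotation as Ro
s=bot.sense(); p=json.load(open("p.json"))[sys.argv[1]=="t"]
M=Ro.from_quat(s["ee_rot"]).as_matrix(); d=world(p,[list(map(float,sys.argv[2:5]))])[0]-s["tool_pos"]
yaw=np.arctan2(M[1,0],M[0,0]); print("shift",np.round(M.T@d/1000,4),"turn",round(np.degrees(yaw-(p[2]-np.pi/2)),2),"wf",np.round(s["wrist_force"],1),"t",s["time_s"],"w",s["grip_width"])
E
python3 -m jog '[[[0,0,0,0,8.15],[0,0,0,0,8.15],[0,0.04,0,0,0],[0,0.05,0,0,0]]]'; python3 go.py f 15 0 230
```

```text
time_s: 0.7
tool_pos: [226.2, -615.9, 231.4]
ee_rot: [0.999, -0.033, -0.0, 0.0]
wrist_force: [0.8, -0.9, -0.1]
grip_width: 28.2
finger_force: 0.0
shift [ 0.2147 -0.8445  0.0009] turn -0.29 wf [ 0.8 -0.9 -0.1] t 0.7 w 28.21859555633948
```

```bash
python3 -m jog '[[[0,0.012,-0.045,0,0],[0,0.012,-0.048,0,0],[0,0.012,-0.048,0,0],[0,0.012,-0.048,0,0],[0,0.012,-0.048,0,0],[0,0.012,-0.048,0,0],[0,0.012,-0.048,0,0],[0,0.012,-0.048,0,0]]]'; python3 -m jog '[[[0,0.012,-0.048,0,0],[0,0.012,-0.048,0,0],[0,0.012,-0.048,0,0],[0,0.012,-0.048,0,0],[0,0.012,-0.048,0,0],[0,0.012,-0.048,0,0],[0,0.012,-0.048,0,0],[0,0.012,-0.048,0,0]]]'; python3 go.py f 15 0 230
```

```text
time_s: 1.5
tool_pos: [347.2, -239.3, 231.5]
ee_rot: [0.999, -0.032, 0.0, 0.0]
wrist_force: [1.2, 0.4, -0.2]
grip_width: 0.0
finger_force: 0.0
time_s: 2.3
tool_pos: [467.2, 138.3, 231.6]
ee_rot: [1.0, -0.031, 0.001, 0.0]
wrist_force: [0.4, -0.1, 0.5]
grip_width: -0.3
finger_force: 0.0
shift [ 0.0251 -0.0757  0.0017] turn -0.02 wf [ 0.4 -0.1  0.5] t 2.3 w -0.2865761372204959
```

```bash
python3 -m jog '[[[0,0.013,-0.04,0,0],[0,0.012,-0.035,0,0],[0,0,0,0,0],[0,0,0,0.03,0],[0,0,0,0.03,0],[0,0,0,0.025,0],[0,0,0,0,0]]]'; python3 go.py f -12 0 145
```

```text
time_s: 3.0
tool_pos: [492.7, 207.7, 142.0]
ee_rot: [0.999, -0.032, -0.005, 0.002]
wrist_force: [-0.4, -0.4, -0.1]
grip_width: 0.1
finger_force: 0.0
shift [ 0.0039  0.0221 -0.003 ] turn -0.07 wf [-0.4 -0.4 -0.1] t 3.0 w 0.1132144521869784
```

```bash
python3 -m jog '[[[0,0,0.01,0,0],[0,0,0.012,-0.002,0],[0,0,0.012,0,0],[0,0,0.012,0,0],[0,0,0.012,0,0]]]'; python3 go.py f -112 0 145;python3 -m jog '[[[0,0,0.012,0,0],[0,0,0.012,0,0],[0,0,0.012,0,0]]]'; python3 go.py f -112 0 145
```

```text
time_s: 3.5
tool_pos: [495.6, 153.4, 152.8]
ee_rot: [0.999, -0.032, 0.004, -0.004]
wrist_force: [-1.0, 8.6, 6.8]
grip_width: -0.2
finger_force: 4.4
shift [-0.0022  0.0681  0.0072] turn -0.15 wf [-1.   8.6  6.8] t 3.5 w -0.2307247661059484
time_s: 3.8
tool_pos: [492.0, 116.5, 150.4]
ee_rot: [0.999, -0.032, 0.002, -0.003]
wrist_force: [0.8, 4.1, -1.6]
grip_width: 0.0
finger_force: 2.3
shift [-0.001   0.0311  0.0052] turn -0.14 wf [ 0.8  4.1 -1.6] t 3.8 w 0.0496195291214871
```

```bash
python3 -m jog '[[[0,0,0.012,0,0],[0,0,0.012,0.002,0],[0,0,0.01,0.002,0],[0,0,0,0,0]]]'; python3 go.py f -112 0 145
python3 - <<'E'
from h import *
c=bot.read_camera("top");s=bot.read_camera("side")
a=crop(c,140,240,140,260,4,[]);b=crop(s,130,300,210,300,3.4,[]);im=np.zeros((580,800,3),np.uint8);im[:400,:480]=a;im[:578,490:796]=b;cv2.imwrite("pics/c1.png",im)
E
```

```text
time_s: 4.2
tool_pos: [488.4, 79.6, 144.4]
ee_rot: [0.999, -0.032, 0.0, 0.001]
wrist_force: [-0.3, 0.1, 1.2]
grip_width: -0.4
finger_force: 0.0
shift [ 0.0003 -0.006  -0.0006] turn -0.15 wf [-0.3  0.1  1.2] t 4.2 w -0.41013621147656176
```

View pics/c1.png

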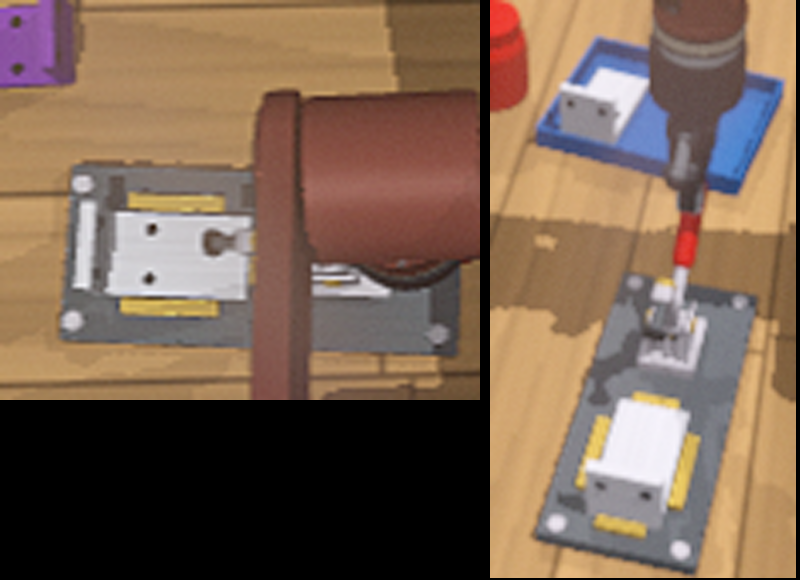

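The clamp is part-way: in the side crop the arm is off the bracket at about (660,320), and the handle leans back at (685,240) with no force on it. I'll push a little further and pause to let it snap.

```bash
python3 -m jog '[[[0,0,0.01,0,0],[0,0,0.01,0,0],[0,0,0,0,0],[0,0,0,0,0],[0,0,0,0,0]]]'
python3 -m jog '[[[0.045,0,0,-0.03,0],[0.045,0,0,-0.04,0],[0.045,0,-0.02,-0.03,0],[0.045,0,-0.05,0,0],[0.045,0,-0.05,0,0],[0.045,0,-0.05,0,0],[0.045,0,-0.04,0,0],[0.045,0,0,0,0]]]';python3 go.py f 110 0 85
python3 - <<'E'
from h import *
s=bot.read_camera("side");F=json.load(open("p.json"))[0]
B=[(world(F,P+[60,0,16]),(0,0,255)) for P in(box(-55,55,-30,30,0,10),box(45,55,-30,30,10,62))]
a=crop(s,130,300,200,310,3.4,[]);b=crop(s,130,300,200,310,3.4,B);cv2.imwrite("pics/c2.png",np.hstack([a,b]))
E
```

```text
time_s: 4.8
tool_pos: [487.3, 61.8, 144.3]
ee_rot: [1.0, -0.031, -0.0, -0.0]
wrist_force: [-0.6, -0.7, -0.3]
grip_width: -0.0
finger_force: 0.0
time_s: 5.6
tool_pos: [499.9, 276.1, 244.3]
ee_rot: [1.0, -0.028, 0.0, -0.001]
wrist_force: [-0.4, -1.3, -0.8]
grip_width: 44.7
finger_force: 0.0
shift [ 0.0011 -0.0308  0.1594] turn 0.28 wf [-0.4 -1.3 -0.8] t 5.6 w 44.72000112188527
```

View pics/c2.png

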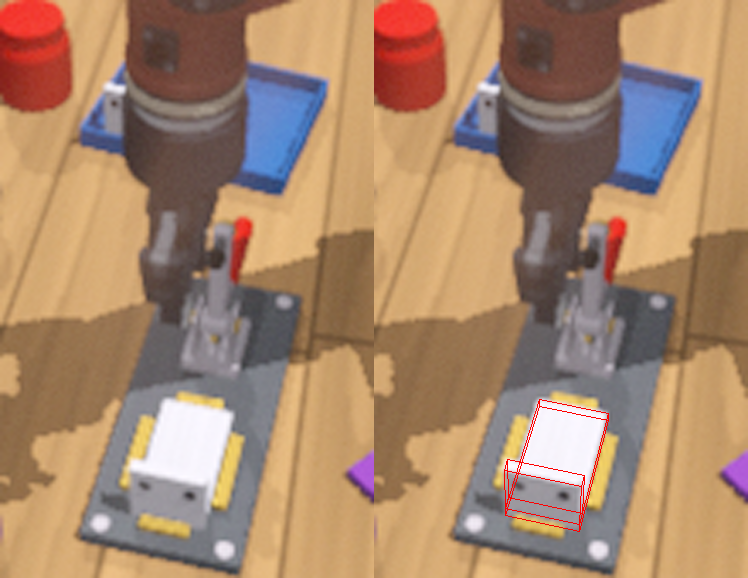

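The clamp is fully open: in the left crop the arm stands upright at (225,270) and the red handle lies back behind it. The bracket fits its wireframe in the nest, with its flange top at about (170,470). I'll go over the flange and pinch it.

```bash
python3 -m jog '[[[0.045,0.001,-0.031,0,0],[0.045,0,0,0.05,0],[0.045,0,0,0.05,0],[0.045,0,0,0.025,0],[0.045,0,0,0,0],[0.045,0,0,0,0]]]'; python3 go.py f 110 0 45
```

```text
time_s: 6.25
tool_pos: [503.6, 301.3, 119.6]
ee_rot: [0.999, -0.032, -0.0, 0.0]
wrist_force: [0.6, 0.1, 1.0]
grip_width: 45.0
finger_force: 0.0
shift [-0.0012 -0.0059  0.0746] turn -0.1 wf [0.6 0.1 1. ] t 6.25 w 45.04698588256055
```

```bash
python3 -m jog '[[[0.045,-0.001,-0.006,0.02,0],[0.045,0,0,0.03,0],[0.045,0,0,0.02,0],[0.045,0,0,0.005,0],[0.045,0,0,0,0],[0.045,0,0,0,0]]]'; python3 go.py f 110 0 45
```

```text
time_s: 6.85
tool_pos: [504.9, 309.0, 46.9]
ee_rot: [1.0, -0.031, 0.002, -0.001]
wrist_force: [-0.3, 1.0, -0.1]
grip_width: 45.4
finger_force: 0.0
shift [-0.0019  0.0019  0.0019] turn -0.06 wf [-0.3  1.  -0.1] t 6.85 w 45.378495215715304
```

```bash
python3 -m jog '[[[0,0,0.002,0.002,0],[0,0,0,0,0],[0,0,0,0,0],[0,0,0,0,0],[0,0,0,0,0],[0,0,0,0,0]]]'; python3 -m jog '[[[0,0,0,-0.01,0],[0,0,0,-0.01,0],[0,0,0,-0.02,0],[0,0,0,-0.03,0],[0,0,0,-0.04,0],[0,0,0,-0.04,0],[0,0,0,-0.04,0],[0,0,0,0,0]]]';  python3 go.py t 50 55 220
```

```text
time_s: 7.45
tool_pos: [503.4, 306.7, 43.4]
ee_rot: [1.0, -0.031, 0.001, -0.0]
wrist_force: [-0.4, 0.4, 5.8]
grip_width: 9.4
finger_force: 59.8
time_s: 8.25
tool_pos: [506.4, 308.1, 240.6]
ee_rot: [0.999, -0.031, 0.006, -0.003]
wrist_force: [0.7, 0.8, -1.2]
grip_width: 9.4
finger_force: 58.7
shift [0.0265 0.4469 0.0179] turn 6.83 wf [ 0.7  0.8 -1.2] t 8.25 w 9.413614036019608
```

```bash
python3 -m jog '[[[0,0.003,0.02,0,0],[0,0.003,0.035,0,0],[0,0.003,0.04,0,0],[0,0.003,0.045,0,0],[0,0.003,0.045,0,0],[0,0.003,0.045,0,0],[0,0.003,0.045,0,0],[0,0.003,0.045,0,0]]]'; python3 -m jog '[[[0,0.003,0.04,0,0],[0,0,0.04,0,0],[0,0,0.03,0,0],[0,0,0.017,0,0],[0,0,0,0,3.4],[0,0,0,0,3.4],[0,0,0,0,0],[0,0,0,0,0]]]';  python3 go.py t 50 57 140
```

```text
time_s: 9.05
tool_pos: [504.9, -16.1, 230.8]
ee_rot: [1.0, -0.031, -0.001, -0.0]
wrist_force: [0.9, 0.2, -1.7]
grip_width: 9.5
finger_force: 58.8
time_s: 9.85
tool_pos: [500.7, -141.2, 231.1]
ee_rot: [0.996, -0.09, -0.001, -0.0]
wrist_force: [-0.5, 0.9, -1.9]
grip_width: 9.2
finger_force: 58.9
shift [ 0.0023 -0.0025  0.0911] turn 0.1 wf [-0.5  0.9 -1.9] t 9.85 w 9.156421304446843
```

```bash
python3 -m jog '[[[0,0.002,-0.002,0.03,0],[0,0,0,0.04,0],[0,0,0,0.04,0],[0,0,0,0.03,0],[0,0,0,0,0],[0,0,0,0,0],[0,0,0,0,0]]]';  python3 go.py t 50 57 31
python3 - <<'E'
from h import *
s=bot.read_camera("side");t=bot.read_camera("top");F,R=json.load(open("p.json"))
z=bot.sense()["tool_pos"][2]-27.4
B=[(world(R,P+[0,57,z]),(0,0,255)) for P in(box(-55,55,-30,30,0,10),box(45,55,-30,30,10,62))]+[(world(R,box(-87.5,87.5,-112.5,112.5,0,25)),(0,255,255))]
a=crop(s,110,210,200,300,3.9,B);b=crop(t,120,220,290,390,3.9,B);cv2.imwrite("pics/c3.png",np.hstack([a,b]))
E
```

```text
time_s: 10.55
tool_pos: [505.8, -140.7, 94.6]
ee_rot: [0.996, -0.09, 0.002, 0.001]
wrist_force: [0.1, -0.4, -0.8]
grip_width: 9.4
finger_force: 59.0
shift [-0.003  -0.0012  0.0636] turn 0.06 wf [ 0.1 -0.4 -0.8] t 10.55 w 9.397579548252674
```

View pics/c3.png

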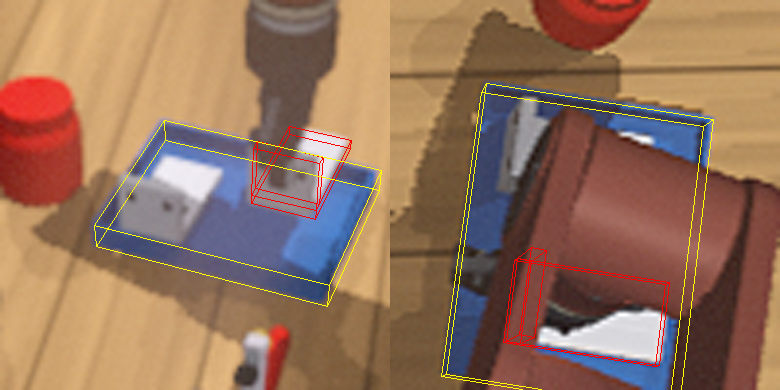

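The held bracket matches its wireframe and is level at (300,175) in the side crop. It sits well inside the free half, clear of the finished one at (170,200). I'll lower it slowly.

```bash
python3 -m jog '[[[0,-0.001,0,0.02,0],[0,0,0,0.02,0],[0,0,0,0.014,0],[0,0,0,0.003,0],[0,0,0,0,0],[0,0,0,0,0],[0,0,0,0,0]]]';  python3 go.py t 50 57 31
```

```text
time_s: 11.35
tool_pos: [504.0, -140.3, 36.5]
ee_rot: [0.996, -0.091, 0.001, 0.0]
wrist_force: [-0.0, -0.1, -1.8]
grip_width: 9.4
finger_force: 58.8
shift [-0.0009 -0.0011  0.0055] turn 0.03 wf [-0.  -0.1 -1.8] t 11.35 w 9.356751611250633
```

```bash
python3 -m jog '[[[0,0,0,0.002,0],[0,0,0,0.001,0],[0,0,0,0.001,0],[0,0,0,0,0],[0,0,0,0,0]]]'; python3 -m jog '[[[0,0,0,0.0005,0],[0,0,0,0.0005,0],[0,0,0,0,0],[0,0,0,0,0]]]'
```

```text
time_s: 11.85
tool_pos: [503.0, -139.8, 31.4]
ee_rot: [0.996, -0.091, 0.0, 0.0]
wrist_force: [0.1, 0.6, -0.7]
grip_width: 9.1
finger_force: 59.0
time_s: 12.25
tool_pos: [503.0, -139.8, 31.4]
ee_rot: [0.996, -0.091, -0.0, -0.0]
wrist_force: [-2.8, 1.2, 6.6]
grip_width: 9.6
finger_force: 60.5
```

```bash
python3 -m jog '[[[0.014,0,0,0,0],[0.02,0,0,0,0],[0.035,0,0,0,0],[0.04,0,0,0,0],[0.04,0,0,0,0],[0.04,0,0,0,0]]]'; python3 -m jog '[[[0.04,0,0,-0.01,0],[0.04,0,0,-0.02,0],[0.04,0,0,-0.04,0],[0.04,0,0,-0.05,0],[0.04,0,0,-0.05,0],[0.04,0,0,-0.04,0],[0.04,-0.03,0,0,0],[0.04,-0.03,0,0,0]]]'; python3 -m jog '[[[0.04,-0.03,0.04,0,0],[0.04,-0.02,0.05,0,0],[0.04,0,0.05,0,0],[0.04,0,0.05,0,0],[0.04,0,0.05,0,0],[0.04,0,0.05,0,0],[0.04,0,0,0,0],[0.04,0,0,0,0]]]'
python3 - <<'E'
from h import *
s=bot.read_camera("side");t=bot.read_camera("top");F,R=json.load(open("p.json"))
a=crop(s,100,300,200,330,2.9,[]);b=crop(t,120,240,240,390,2.8,[(world(R,P+[0,57,4]),(0,0,255)) for P in(box(-55,55,-30,30,0,10),box(45,55,-30,30,10,62))])
im=np.zeros((580,800,3),np.uint8);im[:580,:377]=a;im[:336,380:800]=b;cv2.imwrite("pics/c4.png",im)
E
```

```text
time_s: 12.85
tool_pos: [502.8, -139.8, 30.2]
ee_rot: [0.996, -0.091, -0.0, -0.0]
wrist_force: [0.9, 0.0, 0.1]
grip_width: 40.0
finger_force: 0.0
time_s: 13.65
tool_pos: [444.8, -129.5, 243.7]
ee_rot: [0.996, -0.09, 0.003, 0.001]
wrist_force: [-1.2, 0.7, -0.4]
grip_width: 40.0
finger_force: 0.0
time_s: 14.45
tool_pos: [343.9, -402.5, 240.5]
ee_rot: [0.996, -0.092, -0.0, -0.0]
wrist_force: [-0.2, 0.0, -0.8]
grip_width: 40.4
finger_force: 0.0
```

View pics/c4.png

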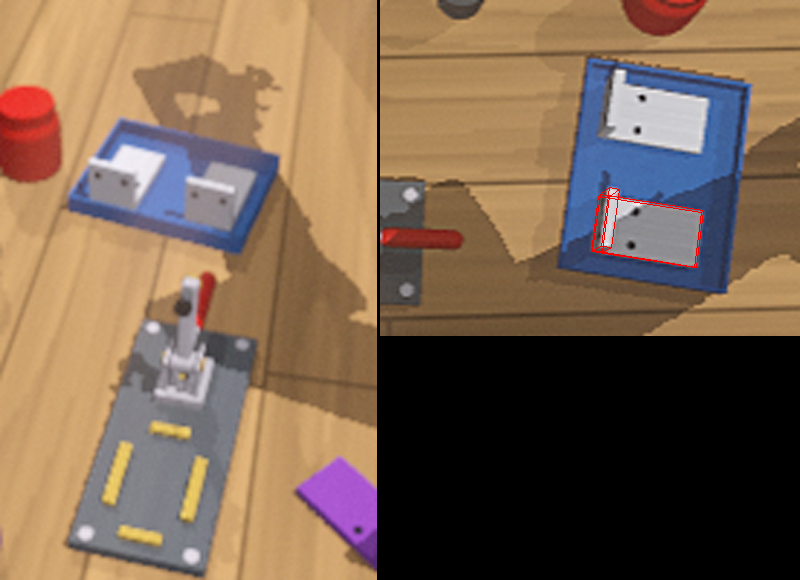

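The bracket stands on its foot in the free half of the tray (side crop 220,195), clear of the finished one (125,175). The nest is empty, the clamp is open and the arm is well clear, so I'm handing in.

```bash
python3 -c "from rig import bot; print(bot.close_job())"
```

```text
the job is handed in; nothing more can be done
None
```

The clamp is open and the bracket stands on its foot plate in the free half of the tray, clear of the finished one; I handed the job in at about 14.5 s, and no verdict came back.

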